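# Stow a transformer in the push-latch drawer

### The arm

A 6-joint arm with a two-finger parallel gripper is mounted at the origin on a cart in front of the work surface, level with it; the furniture and walls round the work are solid. World frame = base frame: x ahead of the robot, y to its left, z up, the work surface at z = 0. Lengths are in m, angles in rad, forces in N, time in s.
With the tool pointing down it reaches from about 0.35 to 0.8 m from the base axis. Payload 7.3 kg.
Tool frame: the origin (TCP) lies between the finger pads; the fingertips stand 25 mm ahead of it and the grasp point (between the pads) lies 6 mm ahead of it (r.tip_extent is the distance from the TCP to the fingertips, in m); z points along the fingers, y is the direction in which the jaws open and shut (so a half turn about z gives the same grasp; the last joint's range is limited). The gripper opens to 85 mm and grips with 20 to 120 N. Pads are 22 mm wide; open, the fingers measure 114 mm over their backs; the gripper's body (76 mm by 85 mm) begins 54 mm behind the grasp point. The pads swing forward as they close: fully open they stand 13 mm farther back than shut.
Start: joints at [-1.465, 0.342, 1.524, -0, 1.275, -0.146], TCP at [0.131, -0.508, 0.226] pointing down, gripper open.
Joint ranges: [-2.53, 2.53], [-0.77, 2.02], [0.04, 2.7], [-1, 4.14], [0.28, 2.66], [-3.11, 3.11]. Speed limits (rad/s): [2.57, 2.57, 3.14, 3.14, 3.14, 3.14].

### API

Orientations are given as a unit quaternion [x, y, z, w].
In Python, from workcell import r, command_gripper, optics gives the robot as it stands. The module is installed in compiled form; this text tells all that it offers. Calls block until the motion is done:
- r.reach(position, orientation): joint-space move of the TCP to a pose.
- r.move_straight(position, orientation=None, speed=0.15, max_force=None): straight line of the TCP; orientation=None keeps the orientation; speed is the mean speed in m/s. With max_force (N) it stops when the force on the tool has changed by that much, and returns True; else False.
- r.movej(angles): joint-space move.
- command_gripper(opening, force=None): finger opening in m; force is the grip in N (None keeps the last); returns when the fingers have stopped.
- r.hold(seconds).
- r.solve_ik(position, orientation): joint angles nearest the present ones, or None.
- r.read_state(): the state.
- optics.get_image(name): name is "scene" or "top" or "wrist"; returns (picture, depth): 420x560x3 uint8, red, green, blue; 420x560 float32, m along the optical axis (not along the pixel's ray), 0 where there is no reading.
- optics.camera_model(name): a dict with "K" (3x3 intrinsics, pixels), "R" (3x3) and "t" (3): a world point X has camera coordinates R X + t; the wrist camera has in their place "tool_from_camera" (4x4, takes a point from camera to tool coordinates, whose origin is the TCP and whose axes are the flange's). Camera axes: x right, y down, z forward; pixel columns grow to the right and rows downward; lengths in m; the calibration is good to about 2 mm. A picture is of the moment at which its call begins: read the wrist's pose just before it. camera_model takes no time and is no camera call.
A pose or a line that the arm cannot do raises r.PlanningError and nothing moves.
- r.finish_job(): hands the job in, once; it reports no verdict.
The state is a dict: "time_s": time; "joint_positions": joint angles; "dq": joint speeds; "tau": joint torques, N m; "eef_pos": TCP position; "eef_rot": TCP orientation; "contact_force": force on the tool from outside, world axes, zero at the start; "torque": the same for the moment, N m; "grip_width": finger opening in m.
Only numpy, scipy, OpenCV 4.12 (cv2) and the standard library are available. Lean on these libraries where they do the work, as an engineer would, in place of code of your own. Each camera call takes 0.05 s, during which the arm holds its last target. There are 200 camera calls.

### The job

Put the little green transformer away in the small blue-fronted push-latch drawer on the bench: push the front gently to release the drawer, set the transformer upright in the tray, then push the drawer in again until it latches and stays shut. Never press harder than about 20 N, and leave the other things on the bench where they are.

Things in the scene. Friction and masses are not known exactly. Their poses are not given: they have to be found in the camera images.
- unit: Small grey steel drawer unit fixed to the bench, 130 (x) x 126 (y) x 82 (z) mm, with one blue-fronted drawer. Origin: centre of its underside, on the bench top. The drawer comes out along its own -x and is pushed in along +x. The shell's front edge is 65 mm from the origin; the drawer's front face stands about 23 mm proud of it when latched, 98 mm when out.
- drawer (a joint): How far the drawer is out, m: latched it rests at 0 to 0.0025; 0.075 fully out. Each full push releases or latches it in turn. A push counts only 5 to 14 mm beyond the latched place (differs from unit to unit, cannot be seen); a shorter one changes nothing. Within 1 mm more a stiff buffer (25 N/mm) stops it: force climbs fast past 10 N. Otherwise a spring of 3 to 5 N pushes it out, at up to 0.25 m/s.
- push_spot (a point): White spot, 20 mm across, at the middle of the width of the drawer's blue front face, 34 mm above the bench. It moves with the drawer and has the unit's axes. The front is 112 mm wide and spans heights 8 to 74 mm; push it anywhere near the middle, straight along the unit's +x.
- tray_floor (a point): Middle of the tray's inner floor, 17 mm above the bench; moves with the drawer, with the unit's axes. The tray is 74 (x) x 102 (y) mm inside; steel walls reach 39 mm above the bench, and the front, on the -x side, 74 mm. With the drawer fully out the whole tray is clear of the shell. From tray floor to shell roof: 59 mm.
- transformer_centre (a point): Centre of the iron core of a green mains transformer standing loose on the bench (about 190 g), 17 mm above its underside. The body is 46 mm wide along its own y (flat sides, grip there), 34 to 42 mm along its x and 34 mm high, with a thin wire lead up to 52 mm. Its z points up when it stands upright.
- side_cutters: Bystander: side cutters with black handles, lying loose, 47 x 104 x 12 mm. Origin: centre of the underside.
- usb_stick: Bystander: black memory stick, lying loose, 18 x 64 x 8 mm. Origin: centre of the underside.

How it is judged:
On the way, in this order (a step that is already met when the one before it is completed fails the run):
1. the drawer has been released and has sprung out at least 60 mm (value of joint drawer above 0.06 m), for 0.2 s.
2. with the drawer out at least 50 mm, the transformer is on the floor of the tray (value of joint drawer above 0.05 m and x of transformer_centre in the frame of tray_floor between -0.035 and 0.035 m and y of transformer_centre in the frame of tray_floor between -0.045 and 0.045 m and z of transformer_centre in the frame of tray_floor below 0.022 m), for 0.2 s.
At the end, for the whole second after the job is handed in: The drawer is latched shut and stays so by itself (less than 4 mm out, and not pressed in by more than 3 mm), with the transformer upright (within 0.25 rad) on the floor of its tray (value of joint drawer between -0.003 and 0.004 m and x of transformer_centre in the frame of tray_floor between -0.035 and 0.035 m and y of transformer_centre in the frame of tray_floor between -0.045 and 0.045 m and z of transformer_centre in the frame of tray_floor below 0.022 m and angle between transformer_centre's own z axis and vertical below 0.25 rad); the robot touches nothing.
It fails at once if the robot presses on the drawer unit or its drawer with more than 20 N (contact force between any of the arm, the fingers and unit above 20 N).
It fails at once if the side cutters or the memory stick is moved by more than 15 mm (distance of any of side_cutters, usb_stick from where it was at the start of the episode above 0.015 m).
It also fails if it takes over 67 s, if anything falls off the work surface, if the arm or the gripper's body presses on something with over 40 N, if the wrist force passes 120 N, or if a joint passes its speed limit or range.

## Working session

There is one attempt and no reset: what is moved stays moved. The work goes in short steps, each a Python script; the robot and the scene stay as the last script left them, time stands still between calls to the robot, and variables do not carry over. Pictures are saved under pics/ and viewed, about 8 in all and at most 12, crops included, and the job is handed in when it is done.

```bash
mkdir -p pics; cat > h.py <<'E'
import numpy as np, cv2
from workcell import r, command_gripper, optics
from scipy.spatial.transform import Rotation as Ro
def model(name):
    m=optics.camera_model(name); K=np.array(m['K'])
    if name=='wrist':
        s=r.read_state(); T=np.eye(4); T[:3,:3]=Ro.from_quat(s['eef_rot']).as_matrix(); T[:3,3]=s['eef_pos']
        C=T@np.array(m['tool_from_camera']); return K,C[:3,:3],C[:3,3]
    R=np.array(m['R']); t=np.array(m['t']); return K,R.T,-R.T@t
def shot(name):
    M=model(name); p,d=optics.get_image(name); return p,d,M
def cloud(d,M):
    K,R,c=M; v,u=np.indices(d.shape); P=np.stack([(u-K[0,2])/K[0,0]*d,(v-K[1,2])/K[1,1]*d,d],-1)
    return P@R.T+c
def ray(uv,z,M):
    K,R,c=M; q=R@np.linalg.solve(K,[uv[0],uv[1],1]); return c+q*(z-c[2])/q[2]
def save(p,n): cv2.imwrite('pics/'+n,cv2.cvtColor(p,cv2.COLOR_RGB2BGR))
def down(yaw): # jaw (tool y) axis heading: tool x at yaw, z down
    return (Ro.from_euler('z',yaw)*Ro.from_euler('x',np.pi)).as_quat()
E
python3 - <<'E'
from h import *
for n in('top','scene'):
    p,d,M=shot(n); save(p,n+'0.png'); print(n,M[2],M[1][:,2],(d>0).mean())
print(r.read_state(), r.tip_extent)
E
```

```text
top [ 0.45000787 -0.16475267  1.00830655] [ 0.10119205  0.01117126 -0.99480419] 0.9958418367346938
scene [-0.1313559   0.77406124  0.59260902] [ 0.5416991  -0.7293706  -0.41782845] 0.9961224489795918
{'time_s': 0.1, 'joint_positions': array([-1.46501259e+00,  3.42661323e-01,  1.52489848e+00, -1.52472958e-05,
        1.27537464e+00, -1.46002055e-01]), 'dq': array([-0.00179387, -0.00196278, -0.00369668,  0.0004017 ,  0.00014887,
       -0.00060448]), 'tau': array([ 1.23010017e-03, -4.34449375e+01, -2.46490717e+01, -2.03597683e-04,
        4.72404281e-03, -1.75642447e-05]), 'eef_pos': array([ 0.13077427, -0.50809409,  0.22539919]), 'eef_rot': array([ 9.92085448e-01,  1.25562790e-01,  6.19977585e-06, -6.70904592e-04]), 'contact_force': array([0.20921154, 0.27338359, 0.05855142]), 'torque': array([-0.00419599,  0.05737128, -0.02913707]), 'grip_width': 0.08531536207158665} 0.025
```

View pics/top0.png

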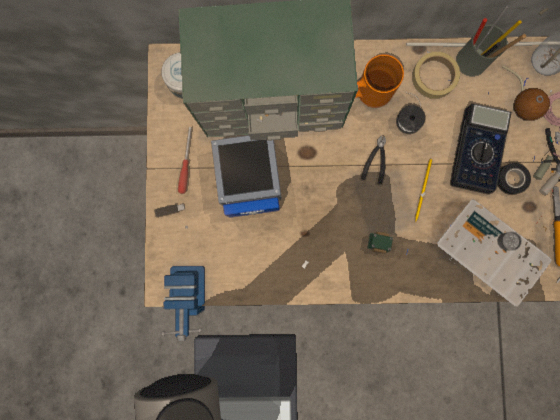

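View pics/scene0.png

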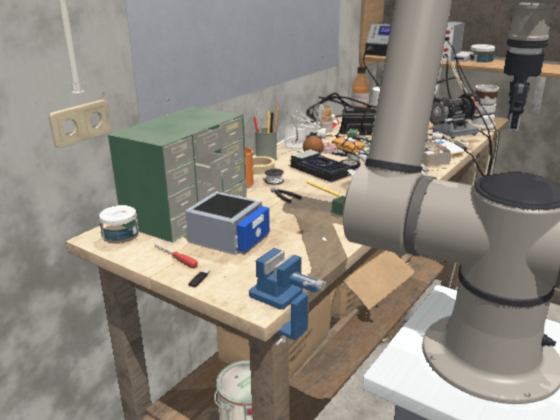

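The top view shows the unit at about (246,170), with its blue front near (250,207) facing the robot. The transformer is at (380,242), the cutters at (375,160) and the USB stick at (170,210). A vise stands at (185,290).

```bash
python3 - <<'E'
from h import *
p,d,M=shot('top'); W=cloud(d,M); hsv=cv2.cvtColor(p,cv2.COLOR_RGB2HSV)
v,u=np.indices(d.shape)
print('bench z',W[280,330],W[240,300])
# unit
m=(abs(W[...,2]-.078)<.012)&(u>205)&(u<290)&(v>130)&(v<222)
pts=W[m]; print(len(pts),pts.min(0),pts.max(0))
rc=cv2.minAreaRect(pts[:,:2].astype(np.float32)); print('roof+front rect',rc, np.median(pts[:,2]))
b=cv2.inRange(hsv,(105,150,60),(125,255,255))>0
b&=(v>190)&(v<222)&(u>210)&(u<290)
t=b&(W[...,2]>.06); q=W[t]; print('front top',len(q),cv2.minAreaRect(q[:,:2].astype(np.float32)),q[:,2].max())
f=b&(W[...,2]<.06); q=W[f]; print('face',len(q), q.mean(0) if len(q) else 0)
# transformer
m=(u>360)&(u<400)&(v>225)&(v<260)&(W[...,2]>.012)
q=W[m];print('trafo',len(q),cv2.minAreaRect(q[:,:2].astype(np.float32)),q[:,2].max())
m&=W[...,2]>.028;q=W[m];print('trafo top',len(q),cv2.minAreaRect(q[:,:2].astype(np.float32)))
# scene: front face
p,d,M=shot('scene'); W=cloud(d,M); hsv=cv2.cvtColor(p,cv2.COLOR_RGB2HSV); v,u=np.indices(d.shape)
b=(cv2.inRange(hsv,(105,150,60),(125,255,255))>0)&(v>200)&(v<250)&(u>228)&(u<275)
q=W[b]; print('scene blue',len(q),q.min(0),q.max(0))
w=(hsv[...,1]<70)&(hsv[...,2]>140)&(v>205)&(v<245)&(u>240)&(u<270); print('white',w.sum(),W[w].mean(0))
c=q.mean(0);n=np.linalg.svd(q-c)[2][2];print(c,n)
E
```

```text
bench z [ 0.39492796 -0.24830156 -0.00249268] [ 0.48123333 -0.1855932  -0.00064293]
4423 [ 0.53186276 -0.14551039  0.06645311] [ 0.69200445 -0.00645232  0.0889234 ]
roof+front rect ((0.6142400503158569, -0.07730948179960251), (0.15630684792995453, 0.12611564993858337), 7.032538890838623) 0.08269018319309829
front top 550 ((0.5299897193908691, -0.11812453716993332), (0.1667206883430481, 0.08055637031793594), 56.03047180175781) 1.0083065480685942
face 17 [ 0.54122111 -0.11058742  0.04984499]
trafo 398 ((0.47080349922180176, -0.27149564027786255), (0.04314466938376427, 0.21496132016181946), 2.26230788230896) 1.0083065480685942
trafo top 355 ((0.46944713592529297, -0.27156493067741394), (0.042335011065006256, 0.2153594046831131), 2.9852983951568604)
scene blue 769 [-0.1313559  -0.14418127  0.01241211] [0.62756846 0.77406124 0.59260902]
white 264 [ 0.5450556  -0.09594498  0.0532511 ]
[ 0.53969409 -0.06643013  0.05079767] [0.83060337 0.30250111 0.4675373 ]
```

```bash
python3 - <<'E'
from h import *
r.reach([0.44,-0.27,0.22],down(0.12))
p,d,M=shot('wrist'); save(p,'w1.png'); W=cloud(d,M); W[d==0]=9
print(M[2],M[1][:,2], r.read_state()['eef_pos'],(d>0).mean())
m=(abs(W[...,0]-.47)<.07)&(abs(W[...,1]+.27)<.07)
for lo,hi in((.012,.06),(.026,.06)):
    q=W[m&(W[...,2]>lo)&(W[...,2]<hi)];
    if len(q): print(lo,len(q),cv2.minAreaRect(q[:,:2].astype(np.float32)),np.percentile(q[:,2],[50,99]))
np.save('w1.npy',W)
E
```

```text
[ 0.51896385 -0.26092416  0.36843098] [-0.31064019 -0.03699246 -0.94980747] [ 0.43951685 -0.27093612  0.22000216] 0.9960034013605442
0.012 362 ((0.4751688838005066, -0.3359907269477844), (0.007946505211293697, 0.03534512594342232), 89.9835205078125) [0.03228391 0.03696332]
0.026 247 ((0.475137859582901, -0.33599069714546204), (0.007946505211293697, 0.03528311476111412), 89.9835205078125) [0.03377376 0.03712706]
```

View pics/w1.png

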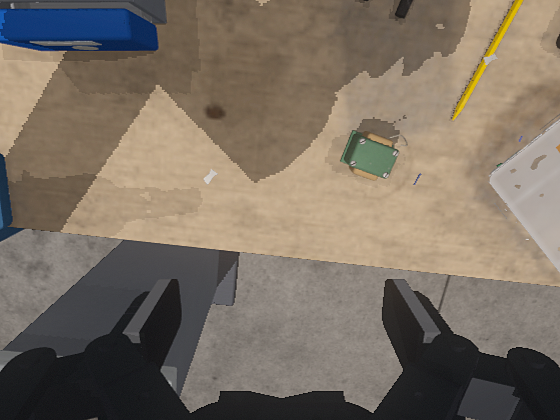

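The wrist view shows the transformer at (370,155). Its tan coils stick out at the image top and bottom, so its flat grip sides are left and right, turned about 15°. The earlier top fit was spoilt by zero-depth pixels, so I'm re-measuring with the wrist camera closer in.

```bash
python3 - <<'E'
from h import *
r.reach([0.385,-0.34,0.17],down(0.12))
p,d,M=shot('wrist'); save(p,'w2.png'); W=cloud(d,M); W[d==0]=9
hsv=cv2.cvtColor(p,cv2.COLOR_RGB2HSV)
m=(abs(W[...,0]-.475)<.06)&(abs(W[...,1]+.336)<.06)
g=m&(cv2.inRange(hsv,(55,60,30),(95,255,255))>0)
for n,k in(('all',m),('green',g)):
  for lo in(.012,.028):
    q=W[k&(W[...,2]>lo)&(W[...,2]<.06)]
    print(n,lo,len(q),cv2.minAreaRect(q[:,:2].astype(np.float32)),np.percentile(q[:,2],[50,99]))
k=g&(W[...,2]>.028)&(W[...,2]<.06); v,u=np.nonzero(k)
rc=cv2.minAreaRect(np.stack([u,v],1).astype(np.float32)); print(rc)
print([ray(c,.034,M).round(4) for c in cv2.boxPoints(rc)])
E
```

```text
all 0.012 2828 ((0.47792255878448486, -0.3560628592967987), (0.04186327010393143, 0.04930906370282173), 77.38387298583984) [0.03420564 0.03746511]
all 0.028 2788 ((0.4779309332370758, -0.35607075691223145), (0.04184851422905922, 0.0493171252310276), 77.33326721191406) [0.0342341  0.03748633]
green 0.012 611 ((0.47439706325531006, -0.35483020544052124), (0.0409855842590332, 0.029917705804109573), 77.35604095458984) [0.03430928 0.03604797]
green 0.028 610 ((0.47439655661582947, -0.3548329472541809), (0.041012708097696304, 0.029859600588679314), 77.25084686279297) [0.03430982 0.03604892]
((313.2908630371094, 84.79376220703125), (53.91534423828125, 41.675254821777344), 20.376436233520508)
[array([ 0.4645, -0.3307,  0.034 ]), array([ 0.4931, -0.3382,  0.034 ]), array([ 0.4846, -0.3777,  0.034 ]), array([ 0.4553, -0.3714,  0.034 ])]
```

View pics/w2.png

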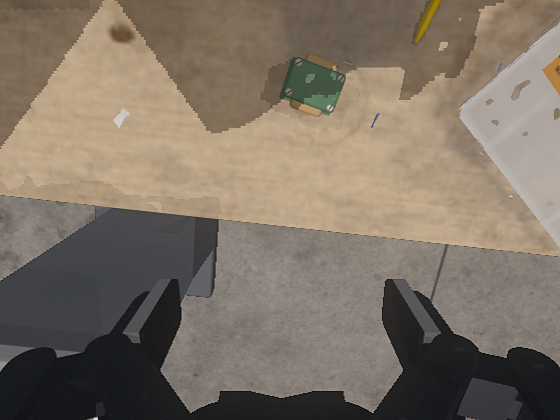

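```bash
cat >> h.py <<'E'
YAW=np.deg2rad(7.03); X=np.array([np.cos(YAW),np.sin(YAW),0]); Y=np.array([-X[1],X[0],0])
O=np.array([0.6142,-0.0773,0])+0.013*X
def uw(x,y,z): return O+x*X+y*Y+np.array([0,0,z])
def loc(p): d=np.asarray(p)-O; return np.array([d@X,d@Y,d[2]])
def push(x0,z=.05):
    q=down(YAW); base=r.read_state()['contact_force']@X
    h=r.move_straight(uw(x0+.045,0,z),q,speed=.02,max_force=2)
    s=r.read_state(); x1=loc(s['eef_pos'])[0]; print('contact',h,x1,s['contact_force']@X-base)
    h=r.move_straight(uw(x1+.022,0,z),q,speed=.006,max_force=9)
    s=r.read_state(); print('end',h,loc(s['eef_pos'])[0],s['contact_force']@X-base,s['time_s'])
E
python3 - <<'E'
from h import *
q=down(YAW); print(O,uw(-.088,0,.034))
r.move_straight([0.42,-0.25,0.17],down(0.12),speed=.2)
command_gripper(0.0,force=40)
r.reach(uw(-.15,0,.17),q); r.move_straight(uw(-.13,0,.05),q,speed=.2)
push(-.13)
r.move_straight(uw(-.22,0,.05),q,speed=.2)
r.move_straight(uw(-.25,0,.2),q,speed=.2)
p,d,M=shot('wrist'); save(p,'w3.png'); print(r.read_state()['time_s'])
W=cloud(d,M); W[d==0]=9; L=(W-O); L=np.stack([L@X,L@Y,W[...,2]],-1); np.save('L3.npy',L)
E
```

```text
[ 0.62710227 -0.07570894  0.        ] [ 0.53976383 -0.08647918  0.034     ]
contact True -0.09917006153015495 -0.4882612948991454
end True -0.08474299861462944 -4.949462655335032 9.1
10.8833
```

View pics/w3.png

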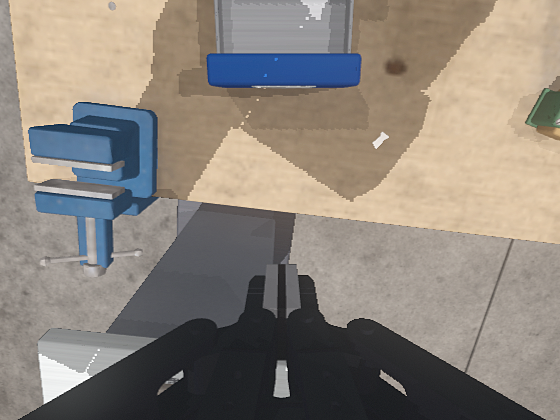

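The drawer is out: the blue front spans (208–360, 55–88) with the tray behind it. Now I'll measure the tray from the top camera and grasp the transformer.

```bash
python3 - <<'E'
from h import *
L=np.load('L3.npy'); p=cv2.imread('pics/w3.png'); hsv=cv2.cvtColor(p,cv2.COLOR_BGR2HSV)
b=cv2.inRange(hsv,(105,120,40),(125,255,255))>0; v,u=np.indices(b.shape); b&=(u>180)&(v<100)
q=L[b&(abs(L[...,2]-.074)<.006)]; print('W front',len(q),np.percentile(q,[1,99],axis=0))
p,d,M=shot('top'); W=cloud(d,M);W[d==0]=9; D=W-O; L=np.stack([D@X,D@Y,W[...,2]],-1)
hsv=cv2.cvtColor(p,cv2.COLOR_RGB2HSV)
n=abs(L[...,1])<.075; n&=(L[...,0]>-.19)&(L[...,0]<.08)
roof=L[n&(abs(L[...,2]-.082)<.005)&(L[...,0]>-.08)]; print('roof',np.percentile(roof,[1,99],axis=0))
q=L[n&(L[...,0]<-.08)&(abs(L[...,2]-.074)<.008)]; print('front',len(q),np.percentile(q,[1,99],axis=0), cv2.minAreaRect(q[:,:2].astype(np.float32)))
q=L[n&(abs(L[...,2]-.017)<.007)&(L[...,0]>-.15)&(L[...,0]<-.06)&(abs(L[...,1])<.055)]; print('floor',len(q),np.percentile(q,[2,98],axis=0))
q=L[n&(abs(L[...,2]-.039)<.005)&(L[...,0]<-.066)]; print('walls',len(q),np.percentile(q,[2,98],axis=0))
E
```

```text
W front 4790 [[-0.16206068 -0.05452927  0.0721654 ]
 [-0.14121519  0.05322206  0.07621231]]
roof [[-0.06423362 -0.06170671  0.07875009]
 [ 0.06200331  0.06144732  0.08656604]]
front 626 [[-0.16374542 -0.05492144  0.06892711]
 [-0.14152569  0.05423824  0.07808357]] ((-0.1529172956943512, -6.561353802680969e-05), (0.11186482757329941, 0.02331584133207798), 89.81842041015625)
floor 1658 [[-0.13713215 -0.04876088  0.01346494]
 [-0.06153097  0.04997154  0.02162147]]
walls 162 [[-0.16309372 -0.05394995  0.03489888]
 [-0.066175    0.05383221  0.04363863]]
```

```bash
python3 - <<'E'
from h import *
a=np.deg2rad(-12.7); q=down(a)
r.reach([0.475,-0.355,0.15],q); command_gripper(.075,force=40)
print(r.move_straight([0.475,-0.355,0.03],q,speed=.12,max_force=10))
command_gripper(0.0,force=40); s=r.read_state(); print(s['grip_width'],s['eef_pos'])
r.move_straight([0.475,-0.355,0.16],q,speed=.15)
s=r.read_state(); print(s['grip_width'],s['contact_force'],s['time_s'])
p,d,M=shot('wrist'); save(p,'w4.png')
p,d,M=shot('scene'); save(p,'s4.png')
E
```

```text
False
-0.00034014913933766016 [ 0.47499244 -0.35499426  0.02995791]
-0.0001731332850108743 [-0.24276802  0.54030956 -0.77417585] 15.55
```

View pics/w4.png

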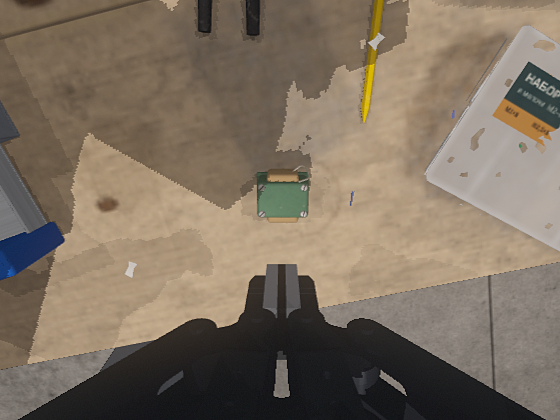

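The gripper closed on nothing. The transformer sits upright at (283,195), well aligned but ahead of the fingers. I'll check its position with the wrist and top cameras.

```bash
python3 - <<'E'
from h import *
for n in('wrist','top'):
    p,d,M=shot(n); W=cloud(d,M); W[d==0]=9
    hsv=cv2.cvtColor(p,cv2.COLOR_RGB2HSV)
    m=(W[...,0]>.42)&(W[...,0]<.56)&(W[...,1]>-.43)&(W[...,1]<-.28)&(W[...,2]>.02)&(W[...,2]<.05)
    g=m&(cv2.inRange(hsv,(50,50,25),(95,255,255))>0)
    for k in(m,g):
        q=W[k]; print(n,len(q),cv2.minAreaRect(q[:,:2].astype(np.float32)) if len(q) else'',np.median(q,0))
s=r.read_state(); print(s['eef_pos'],Ro.from_quat(s['eef_rot']).as_matrix().round(3))
print(optics.camera_model('wrist'))
E
```

```text
wrist 2382 ((0.47789567708969116, -0.3557188808917999), (0.04189882054924965, 0.04879079386591911), 78.48085021972656) [ 0.47732977 -0.35601857  0.03417997]
wrist 1565 ((0.4750122129917145, -0.3550436198711395), (0.04101909324526787, 0.0292013231664896), 76.73922729492188) [ 0.47573697 -0.3551933   0.03442593]
top 45 ((0.4704901874065399, -0.33735907077789307), (0.012361629866063595, 0.01653798297047615), 66.71342468261719) [ 0.4717101  -0.33653849  0.03347259]
top 36 ((0.4704901874065399, -0.33735907077789307), (0.012361629866063595, 0.01653798297047615), 66.71342468261719) [ 0.47370676 -0.33756009  0.03345448]
[ 0.47468789 -0.35472264  0.15900817] [[ 0.976 -0.22  -0.001]
 [-0.22  -0.976  0.001]
 [-0.002 -0.001 -1.   ]]
{'K': array([[351.54518646,   0.        , 281.23321746],
       [  0.        , 351.54518646, 212.38684806],
       [  0.        ,   0.        ,   1.        ]]), 'tool_from_camera': array([[-5.15076526e-04, -9.49813932e-01, -3.12815008e-01,
         7.98670408e-02],
       [ 9.99999811e-01, -3.84342600e-04, -4.79588477e-04,
        -1.65605952e-04],
       [ 3.35291684e-04, -3.12815195e-01,  9.49813951e-01,
        -1.48414301e-01],
       [ 0.00000000e+00,  0.00000000e+00,  0.00000000e+00,
         1.00000000e+00]])}
```

```bash
python3 - <<'E'
from h import *
p,d,M=shot('top'); W=cloud(d,M)
im=cv2.imread('pics/top0.png'); K,R,c=M
print('top ray',ray((380,242),.034,M))
P=np.array([.475,-.355,.034]); x=K@(R.T@(P-c)); print('proj',x[:2]/x[2])
s=r.read_state(); print(s['grip_width'],s['time_s'])
command_gripper(.075,force=40); s=r.read_state(); print(s['grip_width'],s['time_s'])
q=down(np.deg2rad(-12.7))
print(r.move_straight([0.475,-0.355,0.06],q,speed=.12,max_force=10))
s=r.read_state(); print(s['grip_width'],s['eef_pos'])
a,_,_=shot('wrist'); b,_,_=shot('scene')
save(np.hstack([a[:, 100:460],b[100:,200:500][:320].repeat(1,0).copy() if 0 else cv2.resize(b[130:300,300:470],(420,420))]),'c5.png')
E
```

```text
top ray [ 0.47358117 -0.35088177  0.034     ]
proj [381.96298377 241.28632231]
5.1283914111792144e-05 15.8
0.07490908507522674 16.5
False
0.07463319627072507 [ 0.47541542 -0.3554126   0.06074169]
```

View pics/c5.png

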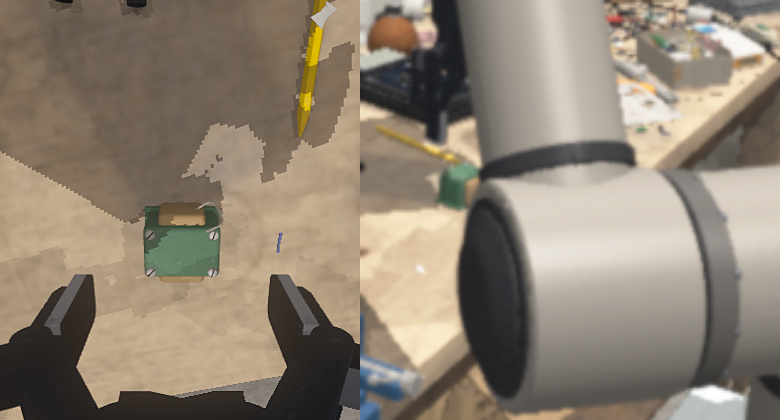

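The transformer looks centred between the open jaws, but the fingertips image shorter than the stated 25 mm ahead of the TCP. I'll measure the fingers in the tool frame from wrist depth.

```bash
python3 - <<'E'
from h import *
def tips():
    p,d=optics.get_image('wrist'); m=optics.camera_model('wrist'); K=np.array(m['K']);T=np.array(m['tool_from_camera'])
    P=cloud(d,(K,T[:3,:3],T[:3,3])); P[d==0]=9
    f=P[(abs(P[...,0])<.03)&(abs(P[...,1])<.065)&(d>.03)&(d<.21)]
    s=r.read_state(); z=s['eef_pos'][2]-f[:,2]  # world height
    f=f[z>.037]
    print(s['grip_width'],len(f),np.percentile(f[:,2],[50,90,99,100]))
    for sgn in(-1,1):
        g=f[(f[:,1]*sgn>0)]; t=g[:,2].max(); g=g[g[:,2]>t-.006]; print(' tip z',t,'x',g[:,0].min(),g[:,0].max(),'y',g[:,1].min(),g[:,1].max())
r.move_straight([0.475,-0.355,0.16],speed=.2)
tips(); command_gripper(.046); tips(); command_gripper(.075); print(r.read_state()['time_s'])
E
```

```text
0.07506045615715846 35321 [-0.07130264 -0.04055496 -0.02029849 -0.01442239]
 tip z -0.014422393371761738 x -0.01165372239676743 0.010876033379079011 y -0.04398957051165072 -0.03731980442506812
 tip z -0.014441987064741812 x -0.011791008899837072 0.010732047810074044 y 0.03691930635128089 0.04425658150205978
0.04611137440974692 37740 [-0.07020301 -0.04244609 -0.01566751 -0.0073091 ]
 tip z -0.00790676241222657 x -0.011005873174415481 0.01110385785362765 y -0.03428449297498365 -0.022903245579455188
 tip z -0.0073090966559568316 x -0.010979532921957899 0.010750825677973655 y 0.02266920744215333 0.029299096399983116
19.125
```

The depth image puts the fingertips at −7 mm (46 mm opening) and −14 mm (75 mm opening) in tool z. That is about 26 mm short of the stated figure, and it explains the miss, because the jaws closed above the transformer. I'll correct the height and grasp again.

```bash
python3 - <<'E'
from h import *
q=down(np.deg2rad(-12.7))
print(r.move_straight([0.475,-0.355,0.03],q,speed=.15,max_force=8))
print(r.move_straight([0.475,-0.355,0.0],q,speed=.05,max_force=8), r.read_state()['eef_pos'])
command_gripper(0.0,force=40); print(r.read_state()['grip_width'])
r.move_straight([0.475,-0.355,0.13],q,speed=.15)
s=r.read_state(); print(s['grip_width'],s['contact_force'],s['time_s'])
p,d,M=shot('wrist'); save(p,'w6.png')
E
```

```text
False
False [ 4.75088487e-01 -3.55060364e-01 -3.27972238e-05]
0.04513573160875935
0.045449604918005204 [-0.37332627  0.67297762 -1.45227785] 22.2833
```

View pics/w6.png

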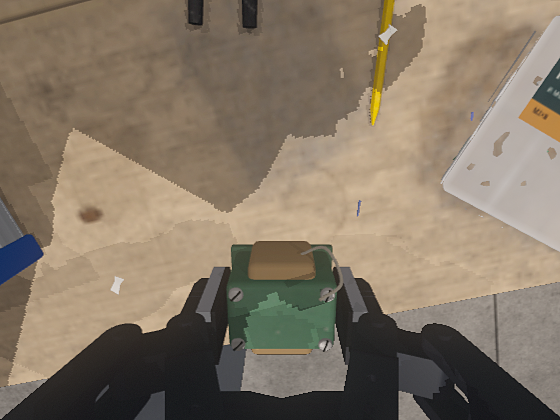

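The transformer is held level between the pads at (282,298), 45 mm wide. Next I'll place it in the tray.

```bash
python3 - <<'E'
from h import *
q=down(YAW); x=-.104
r.reach(uw(x,0,.13),q); r.hold(.2)
print(r.move_straight(uw(x,0,.045),q,speed=.12,max_force=8))
print(r.move_straight(uw(x,0,.0185),q,speed=.025,max_force=4)); s=r.read_state(); print(loc(s['eef_pos']),s['contact_force'],s['grip_width'])
command_gripper(.058); print(r.read_state()['grip_width'])
r.move_straight(uw(x,0,.13),q,speed=.15)
r.move_straight(uw(-.2,0,.15),q,speed=.2)
p,d,M=shot('wrist'); save(p,'w7.png')
W=cloud(d,M);W[d==0]=9; D=W-O; L=np.stack([D@X,D@Y,W[...,2]],-1)
k=(abs(L[...,1])<.06)&(L[...,0]>-.14)&(L[...,0]<-.06)
t=L[k&(abs(L[...,2]-.051)<.006)]; print('trafo top',len(t),cv2.minAreaRect(t[:,:2].astype(np.float32)),np.median(t,0))
f=L[(abs(L[...,1])<.06)&(L[...,0]<-.09)&(abs(L[...,2]-.074)<.006)]; print('front',np.percentile(f,[1,99],axis=0)); print(r.read_state()['time_s'])
E
```

```text
False
False
[-1.03874097e-01 -4.33372778e-05  1.86476807e-02] [-0.05743696  0.45789831 -2.26008547] 0.045273238993377575
0.05852295891831608
trafo top 3815 ((-0.09338931739330292, -1.9744038581848145e-05), (0.06383565068244934, 0.11986488848924637), 0.12021011859178543) [-0.10385683  0.00014268  0.05116491]
front [[-0.16281146 -0.05505768  0.07041277]
 [-0.14038775  0.05320087  0.07597594]]
27.5167
```

View pics/w7.png

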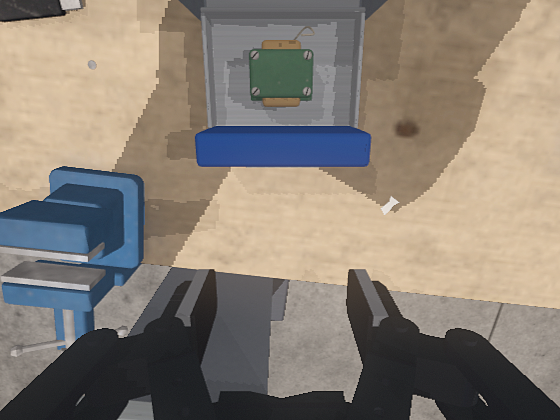

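```bash
python3 - <<'E'
from h import *
q=down(YAW); z=.03
P=lambda h: print(h,loc(r.read_state()['eef_pos'])[0],(r.read_state()['contact_force']@X-b),r.read_state()['time_s'])
r.reach(uw(-.22,0,.13),q); command_gripper(0.0); r.move_straight(uw(-.22,0,z),q,speed=.15); r.hold(.2)
b=r.read_state()['contact_force']@X
P(r.move_straight(uw(-.165,0,z),q,speed=.025,max_force=2))
P(r.move_straight(uw(-.105,0,z),q,speed=.04,max_force=9)); r.hold(.2)
f=abs(r.read_state()['contact_force']@X-b)
P(r.move_straight(uw(-.07,0,z),q,speed=.006,max_force=max(4.,10-f)))
P(r.move_straight(uw(-.13,0,z),q,speed=.06)); r.move_straight(uw(-.21,0,.03),q,speed=.15); r.move_straight(uw(-.24,0,.15),q,speed=.2)
p,d,M=shot('wrist'); save(p,'w8.png'); P(0)
W=cloud(d,M);W[d==0]=9; D=W-O; L=np.stack([D@X,D@Y,W[...,2]],-1)
f=L[(abs(L[...,1])<.06)&(L[...,0]<-.067)&(abs(L[...,2]-.072)<.006)]; print('front',len(f),np.percentile(f,[1,99],axis=0))
E
```

```text
True -0.1730607291978615 -0.06787041606018213 31.0417
False -0.10533636698001031 -4.184562113003526 32.8917
True -0.08431867461646145 -4.75901505283364 36.575
False -0.1294679418325138 0.3147247546148915 37.4667
0 -0.24018233417770635 0.47939428793303684 38.9667Traceback (most recent call last):
  File "<stdin>", line 13, in <module>
    return _quantile_unchecked(
        a, q, axis, out, overwrite_input, method, keepdims, weights)
    return _ureduce(a,
                    func=_quantile_ureduce_func,
    ...<5 lines>...
                    overwrite_input=overwrite_input,
                    method=method)
    r = func(a, **kwargs)
    result = _quantile(arr,
                       quantiles=q,
    ...<2 lines>...
                       out=out,
                       weights=wgt)
    slices_having_nans = np.isnan(arr[-1, ...])
                                  ~~~^^^^^^^^^
IndexError: index -1 is out of bounds for axis 0 with size 0
```

View pics/w8.png

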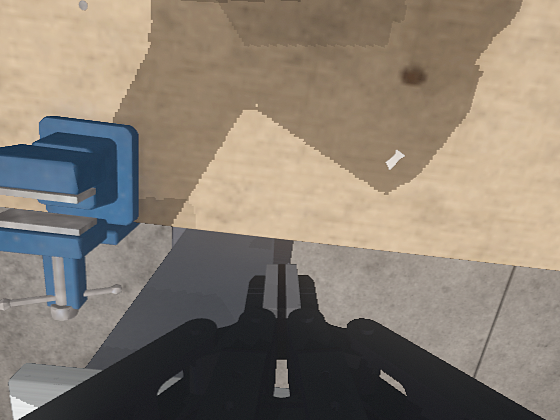

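The drawer is no longer in the wrist view, so it stayed in. I'll confirm from the top camera after a short wait.

```bash
python3 - <<'E'
from h import *
r.hold(.5)
p,d,M=shot('top'); save(p,'top9.png'); W=cloud(d,M);W[d==0]=9; D=W-O; L=np.stack([D@X,D@Y,W[...,2]],-1)
f=L[(abs(L[...,1])<.06)&(L[...,0]<-.067)&(L[...,0]>-.19)&(abs(L[...,2]-.074)<.008)]; print('front',len(f),np.percentile(f,[1,99],axis=0))
a=cv2.imread('pics/top0.png'); b=cv2.imread('pics/top9.png')
for n,s in(('cutters',np.s_[130:190,355:392]),('usb',np.s_[200:220,150:190])): print(n,'mean diff',cv2.absdiff(a[s],b[s]).mean())
print(r.read_state()['time_s'])
E
```

```text
front 548 [[-0.08669243 -0.05485068  0.06769593]
 [-0.06707168  0.05441951  0.07781993]]
cutters mean diff 11.991291291291292
usb mean diff 3.3975
39.5167
```

View pics/top9.png

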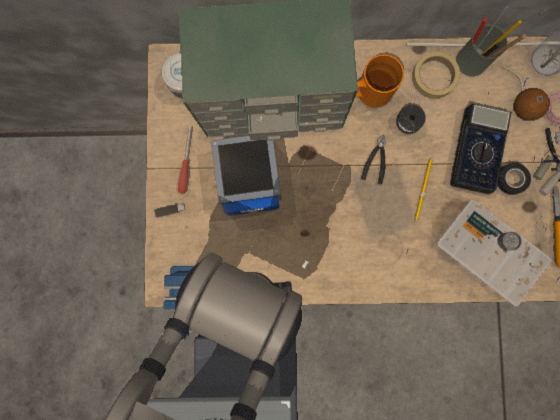

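The drawer is shut (face at −0.087 m against −0.088 m nominal). The cutters at (375,160) and the stick at (170,210) are where they started, and the robot is clear.

```bash
python3 -c "
from h import *
print(r.finish_job(), r.read_state()['time_s'])"
```

```text
the job is handed in; nothing more can be done
the job is handed in; nothing more can be done
```

The transformer is in the drawer, the drawer is shut and staying shut, and the job is handed in at about 40 s of the 67 s allowed. I pushed the front to release the drawer, set the transformer in the middle of the tray, and pushed the drawer back in until it latched.

**Last checks**
- **Drawer:** 2 s after I let go, its front face was at −0.087 m, against about −0.088 m when latched.
- **Transformer:** before closing, it stood upright and within about 1 mm of the tray's centre, with its top at 51 mm as it should be. I could not see it after the drawer closed.
- **Force:** both pushes were set to stop at about 10 N. I read about 5 N just after each stop but did not record the peak.
- **Cutters and memory stick:** they look unmoved in the last top picture. The cutters' image patch did differ from the start (mean difference 12, against 3 for the stick). I put that down to the arm's shadow moving off them.

**What disagreed or failed**
- **First grasp:** it closed on nothing and did not move the transformer. Wrist depth showed the fingertips about 26 mm shorter than the stated 25 mm ahead of the TCP. I lowered the grasp to match, and the second try held.
- **First top-camera position of the transformer:** it was spoilt by pixels with no depth reading, so I used the wrist camera instead.

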